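# Clear the valve stand, open the rinse-water valve and back it off a quarter turn

### The job

Two containers, an aerosol can and a trigger spray bottle, stand in the way of the handwheel: first stand them both upright on the floor of the instrument tray. Then open the valve all the way, cranking its handwheel counter-clockwise (seen from above) for as many turns as it takes until you feel the stop, and back it off a quarter turn clockwise so that it cannot seize. Leave everything else, the tape roll in the tray too, where it is.

Things in the scene. Friction and masses are not known exactly. Their poses are not given: they have to be found in the camera images.
- valve: Fixed valve stand: a grey drip board 150 (its x) x 280 (its y) x 6 mm with a brass gate valve lying along its x axis in the middle. Origin: centre of the board's underside, straight below the handwheel's axis; z up. The two containers stand on the board (top 6 mm above the origin), one on each side (+y and -y) of the wheel; which one is on which side varies.
- wheel_axis (a point): Point on the handwheel's upright axis, 98 mm above the worktop, level with the middle of the crank handle. The grey handwheel is 106 mm over its rim, the rim's top lies 71 mm above the worktop.
- crank_handle (a point): Middle of the upright black crank handle on the handwheel, 42 mm from the wheel's axis and 98 mm above the worktop. The handle is 19 mm thick where it is gripped, its top is 120 mm above the worktop, and it spins freely on its own pin, so that a hand of constant orientation can lead it round in a circle. Turning the wheel takes about 3 N at the handle.
- handwheel (a joint): Angle of the handwheel in rad, growing counter-clockwise seen from above (opening). It runs over several turns and starts anywhere; one to a little over two turns remain to the rigid open stop, whose value is not known beforehand: it is felt as the handle ceasing to follow. The wheel stays where it is left.
- tray: Fixed perforated steel instrument tray, 175 (its x) x 275 (its y) x 24 mm, inside 166 x 266 mm, on a thin rubber mat. Origin: centre of its underside, 4 mm above the worktop; its floor is 2 mm thick, its rim 22 to 24 mm high above the origin.
- tape_roll: Roll of beige indicator tape, 65 mm across and 19 mm high, lying in the tray anywhere along its length (in the middle of its width). Origin: centre of its underside. To be left where it is.
- oil_can_center (a point): Centre (half-way up) of the upright aerosol can, round, 52 mm across and 171 mm high, about 0.2 kg; z along its axis.
- trigger_bottle_center (a point): Centre (half-way up, on the base's centre line) of the upright trigger spray bottle, 247 mm high, 0.45 to 0.85 kg. Body 50 mm thick (its x), y -56 to +37 mm, up to 31 mm above this point. Its trigger head can be gripped from above across x: 20 mm thick, y -29 to +46 mm, 84 to 123 mm above this point; keep fingertips above the 34 mm wide screw cap under it (top at 82 mm). Nozzle reaches y +59 mm.
- timer: Square timer 66 x 66 x 19 mm; origin at its underside. A bystander.
- kidney_dish: Steel kidney dish 82 x 175 x 35 mm; origin at its underside. A bystander.
- dropper_bottle: Small dropper bottle, 34 mm across, 102 mm high; origin at its underside. A bystander.
- pouch: Flat sterile pouch 180 x 60 x 10 mm; origin at its underside. A bystander.
Mind the look-alikes: they are no part of the job. Leave any pink look-alike of the part that bears oil_can_center alone.

How it is judged (in metres and radians):
On the way, in this order (a step that is already met when the one before it is completed fails the run):
1. can and bottle both stand upright on the tray's floor, let go and at rest (x of oil_can_center in the frame of tray between -0.08 and 0.08 m and y of oil_can_center in the frame of tray between -0.13 and 0.13 m and z of oil_can_center in the frame of tray between 0.0805 and 0.0945 m and angle between each of oil_can_center, trigger_bottle_center's own z axis and vertical below 0.1 rad and x of trigger_bottle_center in the frame of tray between -0.08 and 0.08 m and y of trigger_bottle_center in the frame of tray between -0.13 and 0.13 m and z of trigger_bottle_center in the frame of tray between 0.1185 and 0.1325 m and linear speed of each of oil_can, trigger_bottle below 0.02 m/s and contact force between the fingers and oil_can below 0.1 N and contact force between the fingers and trigger_bottle below 0.1 N), for 0.2 s.
2. the handwheel is cranked counter-clockwise up to its stop (within 6 degrees) (value of joint handwheel above 17.9 rad), for 0.1 s.
At the end, for the whole second after the job is handed in: The handwheel rests a quarter turn (90 degrees, give or take 23) clockwise of its open stop; the aerosol can and the trigger bottle stand upright (within 6 degrees) inside the tray, on its floor, at rest (x of oil_can_center in the frame of tray between -0.08 and 0.08 m and y of oil_can_center in the frame of tray between -0.13 and 0.13 m and z of oil_can_center in the frame of tray between 0.0805 and 0.0945 m and angle between each of oil_can_center, trigger_bottle_center's own z axis and vertical below 0.1 rad and x of trigger_bottle_center in the frame of tray between -0.08 and 0.08 m and y of trigger_bottle_center in the frame of tray between -0.13 and 0.13 m and z of trigger_bottle_center in the frame of tray between 0.1185 and 0.1325 m and linear speed of each of oil_can, trigger_bottle below 0.02 m/s and value of joint handwheel between 16.0292 and 16.8292 rad and velocity of joint handwheel between -0.05 and 0.05 rad/s); the robot touches nothing.
It fails at once if the tape roll is moved by more than 3 cm (distance of tape_roll from where it was at the start of the episode above 0.03 m).
It fails at once if the timer is moved by more than 3 cm (distance of timer from where it was at the start of the episode above 0.03 m).
It fails at once if the kidney dish is moved by more than 3 cm (distance of kidney_dish from where it was at the start of the episode above 0.03 m).
It fails at once if the dropper bottle is moved by more than 3 cm (distance of dropper_bottle from where it was at the start of the episode above 0.03 m).
It fails at once if the instrument pouch is moved by more than 3 cm (distance of pouch from where it was at the start of the episode above 0.03 m).
It also fails if it takes over 72 s, if anything falls off the work surface, if the arm or the gripper's body presses on something with over 40 N, if the wrist force passes 120 N, or if a joint passes its speed limit or range.

### The arm

A 6-joint arm with a two-finger parallel gripper is mounted at the origin on a cart in front of the work surface, level with it; the furniture and walls round the work are solid. World frame = base frame: x ahead of the robot, y to its left, z up, the work surface at z = 0. Lengths are in mm, angles in degrees, forces in N, time in s.
With the tool pointing down it reaches from about 350 to 850 mm from the base axis. Payload 8.1 kg.
Tool frame: the origin (TCP) lies on the centre line of the jaws, within the pads' length; the fingertips stand 19 mm ahead of it and the grasp point (between the pads) is the TCP; z points along the fingers, y is the line along which they close (so a half turn about z gives the same grasp; the last joint's range is limited). The gripper opens to 85 mm and grips with 20 to 120 N. Pads are 22 mm wide; open, the fingers measure 114 mm over their backs; the gripper's body (76 mm by 85 mm) begins 54 mm behind the grasp point. The pads swing forward as they close: fully open they stand 13 mm farther back than shut.
Start: joints at [65.466, 7.471, 85.268, -0, 87.261, -4.893], TCP at [201.654, 565.103, 250.292] pointing down, gripper open.
Joint ranges: [-169.43, 169.43], [-51.17, 129.36], [1.28, 143.12], [-76.62, 256.62], [0, 156.53], [-152.29, 152.29]. Speed limits (degrees/s): [136.94, 136.94, 159.86, 180, 180, 180].

### API

Orientations are given as [roll, pitch, yaw] about the fixed x, y, z axes, in that order (R = Rz(yaw) Ry(pitch) Rx(roll)).
In Python, from bench import r gives the robot as it stands. The module is installed in compiled form; this text tells all that it offers.
- The arm moves only by the tool servo_tool, never from a script. Its arguments are lists of equal length, an entry for each row: "fingers": the finger opening in m, from 0 to 0.0854; "linear": the shift along the tool's x, y, z in m, a list of three; "rotation": the turn, a rotation vector about the tool's x, y, z in degrees, a list of three. A call has 1 to 10 rows; each row is the pose to reach, as a shift and turn from the pose commanded when the call began, along the tool's axes at that moment; what a row does not reach only later rows make up. A row lasts 1/10 s, in which the tool goes at most 50 mm and 8.59 degrees, less where a joint would pass 70% of its speed; a pose out of reach is approached as far as the arm can. A call with a gripper value outside its range is refused whole. The fingers move at their own pace and stop on an object; "force" is the grip in N (left out, the last holds). Time passes only in rows, so rows that repeat a pose let the fingers close. It gives the time, the measured TCP pose, the force, the opening and the grip force at its end, in the units of the state.
- r.sense(): the state, without advancing time (a new reading comes with each control period).
- r.snapshot(name): name is "side" or "top" or "wrist"; returns a dict with "frame" (384x512x3 uint8, red, green, blue), "fx", "fy", "cx", "cy" (pixels), "k1" (the pictures are not rectified: a ray, as slopes to the right and down, at radius r is drawn at 1 + k1 r^2 times it, then the intrinsics apply), "camera_from_world" (4x4, takes a point from world to camera coordinates). Camera axes: x right, y up, looking along -z (the intrinsics and any distortion apply to the point x, -y, -z); pixel columns grow to the right and rows downward; lengths in mm; the calibration is good to about 2 mm. A picture is of the moment at which its call begins. There is no depth.
- r.hand_in(): hands the job in; it is judged then, once.
The state is a dict: "time": time; "joint_pos": joint angles; "qd": joint speeds; "joint_efforts": joint torques, N m; "tool_pos": TCP position; "tcp_rot": TCP orientation; "ft_force": force on the tool from outside, world axes, zero at the start; "wrist_torque": the same for the moment, N m; "finger_gap": finger opening in mm; "grip_force": force on a finger pad.
Only numpy, scipy, OpenCV 4.12 (cv2) and the standard library are available. Lean on these libraries where they do the work, as an engineer would, in place of code of your own. Each camera call takes 0.05 s, during which the arm holds its last target. There are 200 camera calls.

## Working session

There is one attempt and no reset: what is moved stays moved. The work goes in short steps, Python scripts to look and compute and a tool call to move; the robot and the scene stay as the last step left them, time stands still between calls to the robot, and variables do not carry over. Pictures are saved under pics/ and viewed, at most 10 in all, crops included, and the job is handed in when it is done.

Besides the shell and the picture viewer there is one more tool, called after ">>>" by a JSON object that holds its "api" and its "payload". servo_tool: Moves the arm, as the interface text tells. Its arguments: {"type":"object","properties":{"fingers":{"type":"array","items":{"type":"number"}},"linear":{"type":"array","items":{"type":"array","items":{"type":"number"}}},"rotation":{"type":"array","items":{"type":"array","items":{"type":"number"}}},"force":{"type":"number"}},"required":["fingers","linear","rotation"]}

```bash
mkdir -p pics; cat > h.py <<'E'
import numpy as np, cv2, pickle
from bench import r
def snap(n,f):
    s=r.snapshot(n); cv2.imwrite(f'pics/{f}.png',s['frame'][:,:,::-1]); pickle.dump(s,open(f'pics/{f}.pkl','wb')); return s
def load(f): return pickle.load(open(f'pics/{f}.pkl','rb'))
def pt(s,u,v,z):
    d=np.array([(u-s['cx'])/s['fx'],(v-s['cy'])/s['fy']]); a=d.copy()
    for _ in range(20): a=d/(1+s['k1']*(a@a))
    M=np.array(s['camera_from_world']); R=M[:3,:3]; c=-R.T@M[:3,3]
    w=R.T@np.array([a[0],-a[1],-1]); return c+w*(z-c[2])/w[2]
def px(s,P):
    M=np.array(s['camera_from_world']); p=M[:3,:3]@np.array(P)+M[:3,3]
    a=np.array([p[0],-p[1]])/-p[2]; a=a*(1+s['k1']*(a@a)); return a*[s['fx'],s['fy']]+[s['cx'],s['cy']]
E
python3 - <<'E'
from h import *
a=snap('top','t0');b=snap('side','s0')
for n,s in(('t',a),('s',b)):
    M=np.array(s['camera_from_world']);print(n,s['fx'],s['k1'],-M[:3,:3].T@M[:3,3])
    cv2.imwrite(f'pics/{n}0b.png',cv2.resize(s['frame'][:,:,::-1],(800,600),interpolation=cv2.INTER_CUBIC))
s=r.sense();print(s['tool_pos'],s['tcp_rot'],s['time'],s['finger_gap'])
E
```

```text
t 496.45302347491355 -0.12712919372838466 [-717.18434312   74.51423661 1720.61526656]
s 425.1831141934956 0.0010198571028032268 [ 524.54626689 1139.85242706 1073.46502652]
[201.45265082 564.67837913 249.33799871] [-1.79903933e+02 -9.48966225e-03  1.60357598e+02] 0.1 85.76268680451663
```

View pics/t0b.png

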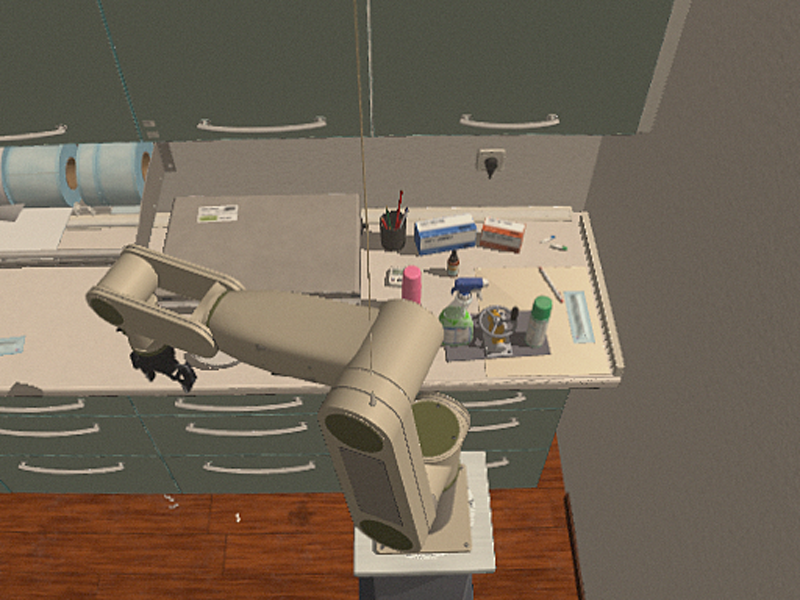

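View pics/s0b.png

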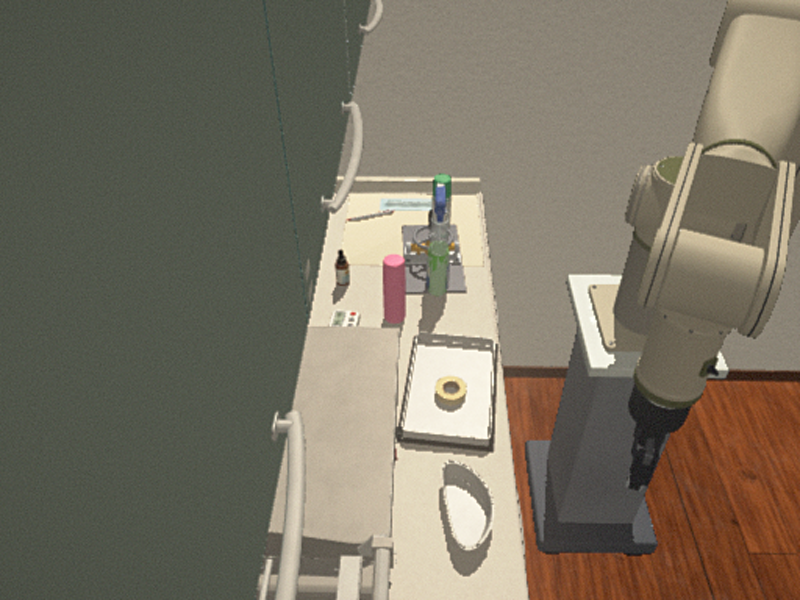

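The top view shows two upright cans. The pink one at (412,285) is the look-alike. The silver-green one at (540,320) stands on the board by the wheel (497,323), with the trigger bottle at (462,310), so it is the aerosol can. In the side view the tray corners are near (413,338), (496,342), (493,447) and (400,442), and the tape roll is at (450,390).

```bash
python3 - <<'E'
from h import *
a=load('t0')['frame'][165:240,275:390,::-1]; b=load('s0')['frame'][105:295,245:325,::-1]
cv2.imwrite('pics/ta.png',cv2.resize(a,None,fx=6.9,fy=6.9,interpolation=cv2.INTER_CUBIC))
b1=b[:95];b2=b[95:]
cv2.imwrite('pics/sa.png',np.hstack([cv2.resize(x,None,fx=5,fy=5,interpolation=cv2.INTER_CUBIC) for x in(b1,b2)]))
E
```

```text
(no output)
```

View pics/ta.png

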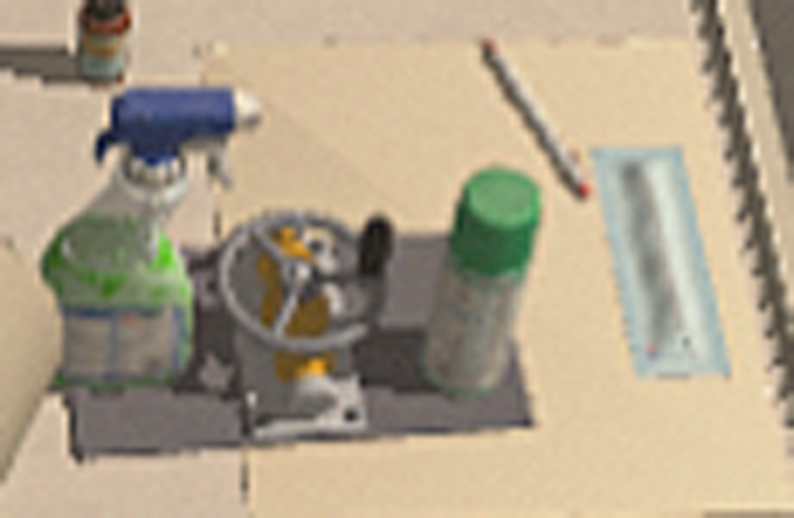

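View pics/sa.png

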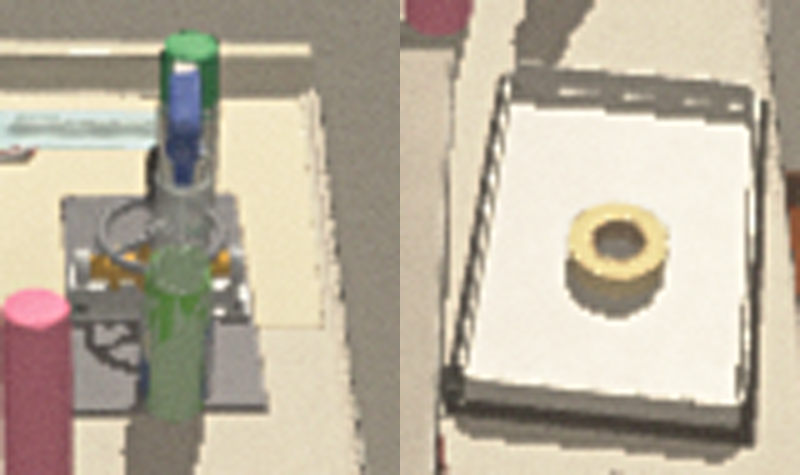

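```bash
python3 - <<'E'
from h import *
t=load('t0');s=load('s0')
T=lambda x,y,z:pt(t,275+x/6.9,165+y/6.9,z).round(1)
L=lambda x,y,z:pt(s,245+x/5,105+y/5,z).round(1)
R=lambda x,y,z:pt(s,245+(x-400)/5,200+y/5,z).round(1)
print('can T',T(503,195,177),'L',L(191,47,177))
print('canbase T',T(465,395,6))
print('wheel T',T(302,282,71),'L',L(162,242,71)); print('rim ext',T(220,282,71),T(384,282,71),T(302,211,71),T(302,353,71))
print('handle top',T(379,222,120)); 
print('noz T',T(258,107,225),'back',T(110,95,253),T(235,95,253),'L', L(185,70,245),L(185,108,253))
print('board',T(80,458,6),T(532,424,6),L(268,408,6),L(65,197,6))
print('bottle base L',L(145,410,6),L(202,418,6),'T',T(55,385,6),T(190,382,6))
print('tray rim z28',R(505,72,28),R(765,98,28),R(472,380,28),R(742,405,28),'bottoms z4',R(450,408,4),R(752,440,4))
print('floor',R(512,102,6),R(750,122,6))
print('tape',R(617,242,25),R(570,242,25),R(668,242,25),R(617,205,25),R(617,280,25))
E
```

```text
can T [ 465.3 -322.6  177. ] L [ 467.3 -315.   177. ]
canbase T [ 443.8 -322.1    6. ]
wheel T [ 483.7 -219.6   71. ] L [ 488.5 -199.1   71. ]
rim ext [ 484.8 -170.4   71. ] [ 482.5 -268.9   71. ] [ 537.  -225.1   71. ] [ 432.  -214.4   71. ]
handle top [ 490.6 -260.9  120. ]
noz T [ 494.1 -179.8  225. ] back [481.7 -93.6 253. ] [ 480.3 -163.   253. ] L [ 476.6 -173.4  245. ] [ 477.8 -111.7  253. ]
board [404. -85.   6.] [ 421.6 -360.2    6. ] [407.3 -77.5   6. ] [ 568.9 -348.4    6. ]
bottle base L [500.8 -73.3   6. ] [457.7 -65.    6. ] T [457.2 -73.1   6. ] [ 457.5 -155.3    6. ]
tray rim z28 [529.3  96.1  28. ] [351.1 117.4  28. ] [546.  357.3  28. ] [385.1 372.1  28. ] bottoms z4 [559.3 360.4   4. ] [377.7 379.8   4. ]
floor [524.2 103.5   6. ] [359.7 119.2   6. ]
tape [455.7 245.1  25. ] [485.8 245.8  25. ] [423.  244.5  25. ] [454.8 213.8  25. ] [456.6 276.3  25. ]
```

Measured so far: bottle (478,-120), nozzle towards -y; can (466,-319); wheel axis about (487,-216); handle about (490,-261). The tray centre is about (454,239) at yaw -6°, and the tape (455,245) is in its middle. The distances fit the given sizes. Next I move toward the bottle for a wrist view.

```bash
cat >> h.py <<'E'
from scipy.spatial.transform import Rotation as Ro
def to(x,y,z,yaw,yaw0=None,p0=None):
    s=r.sense(); R0=Ro.from_euler('xyz',s['tcp_rot'],degrees=True); p=np.array(s['tool_pos']) if p0 is None else p0
    R1=Ro.from_euler('xyz',[180,0,yaw],degrees=True)
    print('lin',(R0.inv().apply(np.array([x,y,z])-p)/1000).round(4).tolist(),'rot',(R0.inv()*R1).as_rotvec(degrees=True).round(2).tolist())
E
python3 - <<'E'
from h import *
to(420,60,400,90); t=load('t0')
for p in [(412,270),(412,290)]: print(pt(t,p[0]/1.5625,p[1]/1.5625,170))
E
```

```text
lin [-0.3755, -0.4021, -0.1501] rot [-0.09, 0.05, 70.36]
[583.3215733    6.03032737 170.        ]
[516.64323589   8.30030729 170.        ]
```

>>> {"api": "servo_tool", "payload": {"fingers": [0.085, 0.085, 0.085, 0.085, 0.085, 0.085, 0.085, 0.085, 0.085, 0.085], "linear": [[-0.04, -0.04, -0.075], [-0.376, -0.402, -0.15], [-0.376, -0.402, -0.15], [-0.376, -0.402, -0.15], [-0.376, -0.402, -0.15], [-0.376, -0.402, -0.15], [-0.376, -0.402, -0.15], [-0.376, -0.402, -0.15], [-0.376, -0.402, -0.15], [-0.376, -0.402, -0.15]], "rotation": [[0, 0, 0], [0, 0, 70.4], [0, 0, 70.4], [0, 0, 70.4], [0, 0, 70.4], [0, 0, 70.4], [0, 0, 70.4], [0, 0, 70.4], [0, 0, 70.4], [0, 0, 70.4]]}}

```text
time: 1.1
tool_pos: [389.0, 131.7, 383.6]
tcp_rot: [180.0, -0.0, 89.7]
ft_force: [1.9, -0.1, -0.1]
finger_gap: 84.7
grip_force: 0.0
```

```bash
python3 - <<'E'
from h import *
to(440,-130,420,90)
E
```

```text
lin [-0.2614, 0.0526, -0.0364] rot [0.01, -0.0, -0.35]
```

>>> {"api": "servo_tool", "payload": {"fingers": [0.085, 0.085, 0.085, 0.085, 0.085, 0.085, 0.085, 0.085], "linear": [[-0.261, 0.053, -0.036], [-0.261, 0.053, -0.036], [-0.261, 0.053, -0.036], [-0.261, 0.053, -0.036], [-0.261, 0.053, -0.036], [-0.261, 0.053, -0.036], [-0.261, 0.053, -0.036], [-0.261, 0.053, -0.036]], "rotation": [[0, 0, 0], [0, 0, 0], [0, 0, 0], [0, 0, 0], [0, 0, 0], [0, 0, 0], [0, 0, 0], [0, 0, 0]]}}

```text
time: 1.9
tool_pos: [441.6, -127.4, 418.8]
tcp_rot: [-179.9, -0.0, 89.9]
ft_force: [0.3, 0.2, -0.5]
finger_gap: 85.1
grip_force: 0.0
```

```bash
python3 - <<'E'
from h import *
s=snap('wrist','w1'); q=r.sense();print(q['tool_pos'],q['tcp_rot'])
M=np.array(s['camera_from_world']);print(s['k1'],-M[:3,:3].T@M[:3,3],M[:3,:3].round(2).tolist())
for P in [(478,-120,253),(466,-319,177),(487,-216,71),(490,-261,120)]: print(px(s,P)*1.5625)
cv2.imwrite('pics/w1b.png',cv2.resize(s['frame'][:,:,::-1],(800,600),interpolation=cv2.INTER_CUBIC))
E
```

```text
[ 441.57784671 -126.72296499  418.96359708] [-1.79960182e+02 -4.00996702e-02  8.99693892e+01]
-0.07428562588261803 [441.34742933 -54.48833733 542.92067858] [[1.0, -0.0, -0.0], [0.0, 0.96, -0.29], [0.0, 0.29, 0.96]]
[463.5943468  257.04503449]
[429.96416817 469.40809762]
[447.31139739 312.24577376]
[454.05512663 376.6626411 ]
```

View pics/w1b.png

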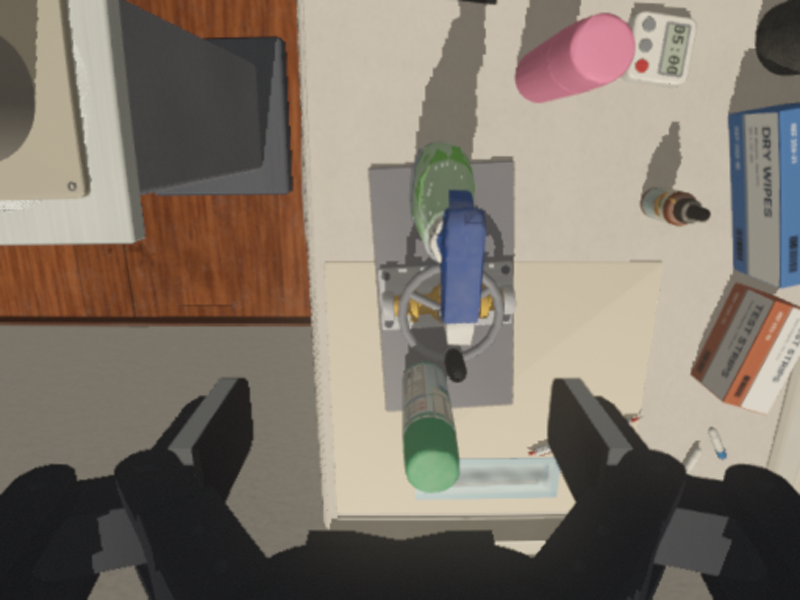

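The wrist view shows the bottle head from (464,207) back to (461,322) front, the wheel rim centre at (451,311), the handle top at about (457,360), the can top at (431,470), the pink look-alike at (600,50), and the timer and dropper off to the right.

```bash
python3 - <<'E'
from h import *
s=load('w1'); W=lambda x,y,z:pt(s,x/1.5625,y/1.5625,z).round(1)
print('head',W(464,207,252),W(461,322,245),'sides',W(443,260,253),W(484,260,253))
print('wheel',W(451,311,71),'rim',W(399,311,71),W(503,311,71),'handle',W(457,358,120),'can',W(431,466,177))
print('board',[W(*p,6) for p in[(370,168),(514,157),(513,405),(386,410)]])
print('pink',W(605,48,170))
to(480,-118,320,90);to(480,-118,238,90)
E
```

```text
head [477.4 -91.2 252. ] [ 478.8 -162.8  245. ] sides [ 466.1 -121.7  253. ] [ 489.9 -121.8  253. ]
wheel [ 490.6 -214.7   71. ] rim [ 440.1 -214.6   71. ] [ 541.3 -214.8   71. ] handle [ 492.1 -242.6  120. ] can [ 466.8 -315.6  177. ]
board [array([410.5, -82.4,   6. ]), array([557.6, -71.2,   6. ]), array([ 573.9, -353.9,    6. ]), array([ 424.3, -359.8,    6. ])]
pink [581.3   7.7 170. ]
lin [0.0087, 0.0385, 0.0989] rot [-0.04, -0.04, -0.03]
lin [0.0086, 0.0385, 0.1809] rot [-0.04, -0.04, -0.03]
```

>>> {"api": "servo_tool", "payload": {"fingers": [0.085, 0.085, 0.085, 0.085, 0.085, 0.085, 0.0, 0.0, 0.0, 0.0], "linear": [[0.008, 0.0375, 0.05], [0.008, 0.0375, 0.1], [0.008, 0.0375, 0.14], [0.008, 0.0375, 0.18], [0.008, 0.0375, 0.18], [0.008, 0.0375, 0.18], [0.008, 0.0375, 0.18], [0.008, 0.0375, 0.18], [0.008, 0.0375, 0.18], [0.008, 0.0375, 0.18]], "rotation": [[0, 0, 0], [0, 0, 0], [0, 0, 0], [0, 0, 0], [0, 0, 0], [0, 0, 0], [0, 0, 0], [0, 0, 0], [0, 0, 0], [0, 0, 0]], "force": 80}}

```text
time: 2.95
tool_pos: [479.8, -119.7, 240.7]
tcp_rot: [179.9, 0.0, 89.9]
ft_force: [-0.0, -0.1, -0.2]
finger_gap: 28.0
grip_force: 0.0
```

>>> {"api": "servo_tool", "payload": {"fingers": [0.0, 0.0, 0.0, 0.0, 0.0, 0.0, 0.0, 0.0], "linear": [[0, 0, 0], [0, 0, 0], [0, 0, 0], [0, 0, -0.02], [0, 0, -0.05], [0, 0, -0.08], [0, 0, -0.08], [0, 0, -0.08]], "rotation": [[0, 0, 0], [0, 0, 0], [0, 0, 0], [0, 0, 0], [0, 0, 0], [0, 0, 0], [0, 0, 0], [0, 0, 0]]}}

```text
time: 3.75
tool_pos: [479.1, -119.5, 318.0]
tcp_rot: [-179.9, -0.0, 89.9]
ft_force: [-0.5, 0.2, -7.6]
finger_gap: 18.7
grip_force: 79.2
```

```bash
python3 - <<'E'
from h import *
q=r.sense();print(q['tool_pos'],q['wrist_torque'])
to(453.5,148.5,310,174);to(460,60,310,90);to(470,110,310,140)
E
```

```text
[ 479.07652954 -119.47213727  317.98529158] [0.20415169 0.02943326 0.06031514]
lin [0.2679, -0.0258, 0.0081] rot [-0.04, -0.05, -84.05]
lin [0.1795, -0.0192, 0.008] rot [-0.06, -0.01, -0.05]
lin [0.2295, -0.0093, 0.008] rot [-0.05, -0.03, -50.05]
```

>>> {"api": "servo_tool", "payload": {"fingers": [0.0, 0.0, 0.0, 0.0, 0.0, 0.0, 0.0, 0.0, 0.0, 0.0], "linear": [[0.012, -0.002, 0.0], [0.035, -0.006, 0.0], [0.065, -0.01, 0.0], [0.1, -0.014, 0.0], [0.135, -0.018, 0.0], [0.17, -0.022, 0.0], [0.2, -0.024, 0.0], [0.23, -0.025, 0.0], [0.255, -0.026, 0.0], [0.268, -0.026, 0.0]], "rotation": [[0, 0, 0], [0, 0, 0], [0, 0, 0], [0, 0, 0], [0, 0, -6], [0, 0, -14], [0, 0, -22], [0, 0, -30], [0, 0, -38], [0, 0, -46]]}}

```text
time: 4.75
tool_pos: [451.5, 151.2, 316.7]
tcp_rot: [-179.8, -0.2, 136.4]
ft_force: [-0.4, -1.2, -6.9]
finger_gap: 19.1
grip_force: 79.1
```

```bash
python3 - <<'E'
from h import *
to(453.5,148.5,318,174)
E
```

```text
lin [-0.0033, -0.0006, -0.0014] rot [-0.08, -0.24, -37.58]
```

>>> {"api": "servo_tool", "payload": {"fingers": [0.0, 0.0, 0.0, 0.0, 0.0, 0.0, 0.0, 0.0, 0.0, 0.0], "linear": [[0, 0, 0], [0, 0, 0], [0, 0, 0], [0, 0, 0], [0, 0, 0.005], [0, 0, 0.02], [0, 0, 0.04], [0, 0, 0.058], [0, 0, 0.067], [0, 0, 0.07]], "rotation": [[0, 0, -8], [0, 0, -16], [0, 0, -24], [0, 0, -31], [0, 0, -36], [0, 0, -37.6], [0, 0, -37.6], [0, 0, -37.6], [0, 0, -37.6], [0, 0, -37.6]]}}

```text
time: 5.75
tool_pos: [451.8, 148.5, 246.4]
tcp_rot: [-179.9, -0.3, 173.5]
ft_force: [0.2, -0.3, -6.7]
finger_gap: 18.9
grip_force: 79.0
```

```bash
python3 - <<'E'
from h import *
s=snap('side','s1');snap('wrist','w2')
b=s['frame'][200:300,235:335,::-1]; w=load('w2')['frame'][:,:,::-1]
cv2.imwrite('pics/s1b.png',np.hstack([cv2.resize(b,(384,384),interpolation=cv2.INTER_CUBIC),w[:, 50:460]]))
print(r.sense()['tool_pos'])
E
```

```text
[452.92606514 148.63069813 248.49195389]
```

View pics/s1b.png

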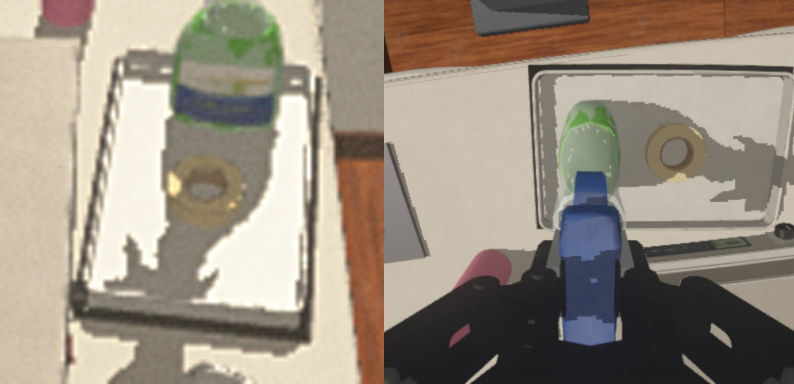

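The bottle hangs upright over the tray's near end. Its body at (560-620,100-200) lies inside the rim, clear of the tape at (676,152). Lower it and release.

>>> {"api": "servo_tool", "payload": {"fingers": [0.0, 0.0, 0.0, 0.0, 0.0, 0.05, 0.085, 0.085, 0.085, 0.085], "linear": [[0, 0, 0.004], [0, 0, 0.008], [0, 0, 0.0095], [0, 0, 0.0095], [0, 0, 0.0095], [0, 0, 0.0095], [0, 0, 0.0095], [0, 0, 0.0095], [0, 0, 0.0095], [0, 0, -0.02]], "rotation": [[0, 0, 0], [0, 0, 0], [0, 0, 0], [0, 0, 0], [0, 0, 0], [0, 0, 0], [0, 0, 0], [0, 0, 0], [0, 0, 0], [0, 0, 0]]}}

```text
time: 6.85
tool_pos: [451.3, 148.2, 265.6]
tcp_rot: [-179.9, -0.4, 173.6]
ft_force: [-0.7, -0.5, 0.8]
finger_gap: 85.1
grip_force: 0.0
```

```bash
python3 - <<'E'
from h import *
to(467,-317,320,90);to(467,-317,158,90)
E
```

```text
lin [-0.0674, -0.4606, -0.0538] rot [-0.4, -0.23, 83.56]
lin [-0.0685, -0.4602, 0.1082] rot [-0.4, -0.23, 83.56]
```

>>> {"api": "servo_tool", "payload": {"fingers": [0.085, 0.085, 0.085, 0.085, 0.085, 0.085, 0.085, 0.085, 0.085, 0.085], "linear": [[0, 0, -0.045], [0, 0, -0.075], [-0.067, -0.46, -0.075], [-0.067, -0.46, -0.075], [-0.067, -0.46, -0.075], [-0.067, -0.46, -0.075], [-0.067, -0.46, -0.075], [-0.067, -0.46, -0.075], [-0.067, -0.46, -0.075], [-0.067, -0.46, -0.075]], "rotation": [[0, 0, 0], [0, 0, 0], [-0.2, -0.2, 83.6], [-0.2, -0.2, 83.6], [-0.2, -0.2, 83.6], [-0.2, -0.2, 83.6], [-0.2, -0.2, 83.6], [-0.2, -0.2, 83.6], [-0.2, -0.2, 83.6], [-0.2, -0.2, 83.6]]}}

```text
time: 7.85
tool_pos: [466.0, -253.4, 344.7]
tcp_rot: [179.7, 0.1, 104.4]
ft_force: [1.2, 0.3, 0.8]
finger_gap: 85.2
grip_force: 0.0
```

```bash
python3 - <<'E'
from h import *
to(467,-317,320,90)
E
```

```text
lin [-0.0618, -0.015, 0.0247] rot [0.26, 0.04, 14.44]
```

>>> {"api": "servo_tool", "payload": {"fingers": [0.085, 0.085, 0.085, 0.085], "linear": [[-0.062, -0.015, 0.025], [-0.062, -0.015, 0.06], [-0.062, -0.015, 0.075], [-0.062, -0.015, 0.075]], "rotation": [[0.26, 0, 14.4], [0.26, 0, 14.4], [0.26, 0, 14.4], [0.26, 0, 14.4]]}}

```text
time: 8.25
tool_pos: [466.5, -313.9, 265.8]
tcp_rot: [-179.7, -0.2, 90.5]
ft_force: [0.6, 0.5, 0.9]
finger_gap: 85.3
grip_force: 0.0
```

```bash
python3 - <<'E'
from h import *
to(467,-317,158,90)
E
```

```text
lin [-0.0035, 0.0011, 0.1078] rot [-0.31, -0.24, 0.46]
```

>>> {"api": "servo_tool", "payload": {"fingers": [0.085, 0.085, 0.085, 0.085, 0.04, 0.04, 0.04, 0.04, 0.04, 0.04], "linear": [[-0.003, 0.0, 0.03], [-0.003, 0.0, 0.07], [-0.003, 0.0, 0.1], [-0.003, 0.0, 0.107], [-0.003, 0.0, 0.107], [-0.003, 0.0, 0.107], [-0.003, 0.0, 0.107], [-0.003, 0.0, 0.107], [-0.003, 0.0, 0.107], [-0.003, 0.0, 0.077]], "rotation": [[0, 0, 0], [0, 0, 0], [0, 0, 0], [0, 0, 0], [0, 0, 0], [0, 0, 0], [0, 0, 0], [0, 0, 0], [0, 0, 0], [0, 0, 0]], "force": 40}}

```text
time: 9.25
tool_pos: [466.6, -316.8, 190.3]
tcp_rot: [-179.7, -0.2, 90.4]
ft_force: [-0.1, 0.4, -3.0]
finger_gap: 45.3
grip_force: 42.1
```

```bash
python3 - <<'E'
from h import *
to(450,-317,290,90);to(463,328,310,90)
E
```

```text
lin [0.0002, -0.017, -0.0996] rot [-0.26, -0.17, 0.42]
lin [0.6451, 0.0006, -0.1178] rot [-0.26, -0.17, 0.42]
```

>>> {"api": "servo_tool", "payload": {"fingers": [0.04, 0.04, 0.04, 0.04, 0.04, 0.04, 0.04, 0.04, 0.04, 0.04], "linear": [[0, 0, -0.03], [0, 0, -0.07], [0.01, 0, -0.11], [0.03, 0, -0.15], [0.06, 0, -0.185], [0.095, 0, -0.215], [0.13, 0, -0.24], [0.165, 0, -0.26], [0.2, 0, -0.27], [0.235, 0, -0.27]], "rotation": [[0, 0, 0], [0, 0, 0], [0, 0, 0], [0, 0, 0], [0, 0, 0], [0, 0, 0], [0, 0, 0], [0, 0, 0], [0, 0, 0], [0, 0, 0]]}}

```text
time: 10.25
tool_pos: [466.4, -81.6, 466.3]
tcp_rot: [179.7, 0.1, 90.4]
ft_force: [1.0, 0.1, -1.9]
finger_gap: 44.8
grip_force: 42.1
```

>>> {"api": "servo_tool", "payload": {"fingers": [0.04, 0.04, 0.04, 0.04, 0.04, 0.04, 0.04, 0.04, 0.04, 0.04], "linear": [[0.04, 0, 0], [0.08, 0, 0], [0.12, 0, 0], [0.16, 0, 0], [0.2, 0, 0], [0.24, 0, 0], [0.28, 0, 0], [0.32, 0, 0], [0.355, 0, 0], [0.385, 0, 0]], "rotation": [[0, 0, 0], [0, 0, 0], [0, 0, 0], [0, 0, 0], [0, 0, 0], [0, 0, 0], [0, 0, 0], [0, 0, 0], [0, 0, 0], [0, 0, 0]]}}

```text
time: 11.25
tool_pos: [463.1, 304.1, 463.7]
tcp_rot: [179.9, -0.1, 90.5]
ft_force: [0.3, -0.7, -1.7]
finger_gap: 45.1
grip_force: 42.1
```

```bash
python3 - <<'E'
from h import *
to(463,328,158,90)
print(r.sense()['tool_pos'])
E
```

```text
lin [0.0236, -0.0003, 0.3057] rot [0.07, -0.05, 0.48]
[463.14197018 304.1085755  463.70601985]
```

>>> {"api": "servo_tool", "payload": {"fingers": [0.04, 0.04, 0.04, 0.04, 0.04, 0.04, 0.04, 0.04, 0.04, 0.04], "linear": [[0.012, 0, 0.015], [0.022, 0, 0.045], [0.024, 0, 0.085], [0.024, 0, 0.125], [0.024, 0, 0.165], [0.024, 0, 0.205], [0.024, 0, 0.245], [0.024, 0, 0.275], [0.024, 0, 0.293], [0.024, 0, 0.295]], "rotation": [[0, 0, 0], [0, 0, 0], [0, 0, 0], [0, 0, 0], [0, 0, 0], [0, 0, 0], [0, 0, 0], [0, 0, 0], [0, 0, 0], [0, 0, 0]]}}

```text
time: 12.25
tool_pos: [462.4, 324.8, 165.2]
tcp_rot: [-179.8, 0.1, 90.4]
ft_force: [-0.2, -0.1, -1.1]
finger_gap: 45.1
grip_force: 44.1
```

```bash
python3 - <<'E'
from h import *
s=snap('side','s2'); q=[r.sense()['tool_pos']];print(q)
b=s['frame'][180:320,235:345,::-1]
cv2.imwrite('pics/s2b.png',cv2.resize(b,None,fx=4,fy=4,interpolation=cv2.INTER_CUBIC))
E
```

```text
[array([462.86287305, 325.06191906, 166.03748322])]
```

View pics/s2b.png

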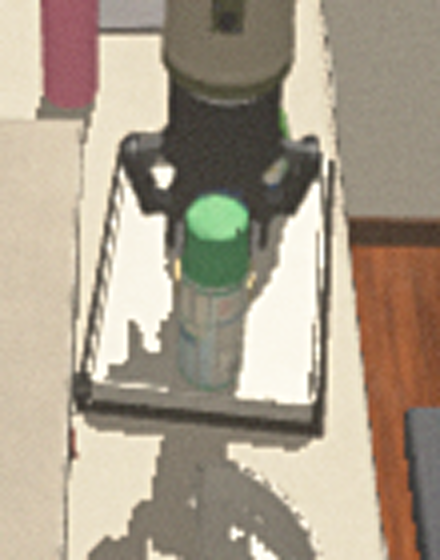

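The can hangs upright inside the tray, base at (207,385), clear of the near wall (about y=400). Lower it and release.

>>> {"api": "servo_tool", "payload": {"fingers": [0.04, 0.04, 0.04, 0.04, 0.06, 0.085, 0.085, 0.085, 0.085, 0.085], "linear": [[0, 0, 0.003], [0, 0, 0.006], [0, 0, 0.0065], [0, 0, 0.0065], [0, 0, 0.0065], [0, 0, 0.0065], [0, 0, 0.0065], [0, 0, 0.0065], [0, 0, 0.0065], [0, 0, -0.03]], "rotation": [[0, 0, 0], [0, 0, 0], [0, 0, 0], [0, 0, 0], [0, 0, 0], [0, 0, 0], [0, 0, 0], [0, 0, 0], [0, 0, 0], [0, 0, 0]]}}

```text
time: 13.3
tool_pos: [460.3, 324.1, 191.4]
tcp_rot: [-179.4, 0.3, 90.4]
ft_force: [-1.2, -0.3, -0.4]
finger_gap: 84.9
grip_force: 0.0
```

>>> {"api": "servo_tool", "payload": {"fingers": [0.085, 0.085, 0.085, 0.085, 0.085, 0.085, 0.085, 0.085, 0.085, 0.085], "linear": [[0, 0, -0.05], [0, 0, -0.1], [0, 0, -0.15], [0, 0, -0.2], [-0.05, 0, -0.2], [-0.1, 0, -0.2], [-0.15, 0, -0.2], [-0.2, 0, -0.2], [-0.25, 0, -0.2], [-0.3, 0, -0.2]], "rotation": [[0, 0, 0], [0, 0, 0], [0, 0, 0], [0, 0, 0], [0, 0, 0], [0, 0, 0], [0, 0, 0], [0, 0, 0], [0, 0, 0], [0, 0, 0]]}}

```text
time: 14.3
tool_pos: [465.2, 24.3, 397.3]
tcp_rot: [-180.0, 0.0, 90.4]
ft_force: [0.4, 0.1, -0.3]
finger_gap: 84.9
grip_force: 0.0
```

```bash
python3 - <<'E'
from h import *
to(490,-180,330,90)
E
```

```text
lin [-0.2044, 0.0233, 0.0674] rot [-0.01, 0.02, 0.43]
```

>>> {"api": "servo_tool", "payload": {"fingers": [0.085, 0.085, 0.085, 0.085, 0.085, 0.085, 0.085], "linear": [[-0.045, 0.005, 0.015], [-0.09, 0.01, 0.03], [-0.135, 0.015, 0.045], [-0.18, 0.02, 0.06], [-0.204, 0.023, 0.067], [-0.204, 0.023, 0.067], [-0.204, 0.023, 0.067]], "rotation": [[0, 0, 0], [0, 0, 0], [0, 0, 0], [0, 0, 0], [0, 0, 0], [0, 0, 0], [0, 0, 0]]}}

```text
time: 15.0
tool_pos: [489.8, -177.8, 329.9]
tcp_rot: [-179.9, -0.0, 90.3]
ft_force: [0.1, -0.3, -0.2]
finger_gap: 84.5
grip_force: 0.0
```

```bash
python3 - <<'E'
from h import *
s=snap('wrist','w3');q=r.sense();print(q['tool_pos'],q['tcp_rot'])
side=load('s2'); side=snap('side','s3')
for P in [(491,-216,71),(491,-258,120)]: print(px(s,P))
a=s['frame'][110:350,140:440,::-1]
b=cv2.resize(side['frame'][180:320,240:340,::-1],(343,480),interpolation=cv2.INTER_CUBIC)
cv2.imwrite('pics/w3b.png',np.hstack([cv2.resize(a,(456,365),interpolation=cv2.INTER_CUBIC) if 0 else cv2.resize(a[:, :],(450,360),interpolation=cv2.INTER_CUBIC),b[:360]]))
E
```

```text
[ 490.09401991 -177.25115359  330.58840614] [-1.79973154e+02 -2.48170657e-03  9.04004352e+01]
[257.20766708 184.1668875 ]
[257.06555704 232.82889416]
```

View pics/w3b.png

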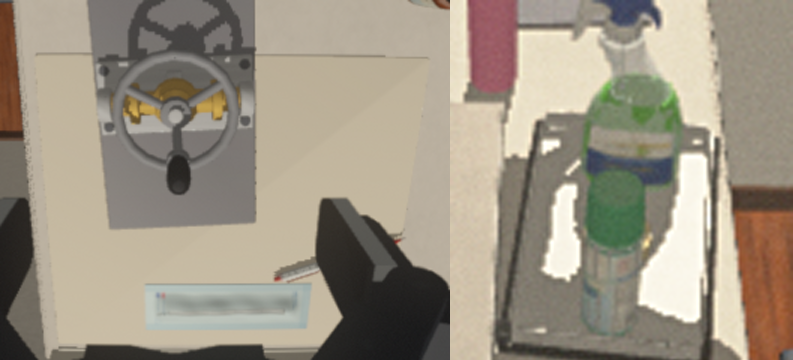

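Both containers stand upright in the tray and the tape looks unmoved. Wheel rim centre is at (175,110) and handle top at (179,183) in the crop.

```bash
python3 - <<'E'
from h import *
s=load('w3');W=lambda x,y,z:pt(s,140+x/1.5,110+y/1.5,z).round(1)
print(W(175,110,71),W(112,110,71),W(238,110,71),W(175,52,71),W(175,168,71),'h',W(179,183,120))
to(494,-257,200,90);to(494,-257,108,90)
E
```

```text
[ 490.3 -215.    71. ] [ 439.3 -215.3   71. ] [ 541.4 -214.6   71. ] [ 490.  -167.7   71. ] [ 490.7 -265.6   71. ] h [ 493.5 -257.   120. ]
lin [-0.0801, 0.0031, 0.1309] rot [0.01, 0.02, 0.45]
lin [-0.0801, 0.0031, 0.2229] rot [0.01, 0.02, 0.45]
```

>>> {"api": "servo_tool", "payload": {"fingers": [0.085, 0.085, 0.085, 0.085, 0.085, 0.085, 0.085, 0.0, 0.0, 0.0], "linear": [[-0.04, 0.003, 0.03], [-0.08, 0.003, 0.06], [-0.08, 0.003, 0.1], [-0.08, 0.003, 0.14], [-0.08, 0.003, 0.18], [-0.08, 0.003, 0.215], [-0.08, 0.003, 0.225], [-0.08, 0.003, 0.225], [-0.08, 0.003, 0.225], [-0.08, 0.003, 0.225]], "rotation": [[0, 0, 0], [0, 0, 0], [0, 0, 0], [0, 0, 0], [0, 0, 0], [0, 0, 0], [0, 0, 0], [0, 0, 0], [0, 0, 0], [0, 0, 0]], "force": 35}}

```text
time: 16.1
tool_pos: [495.3, -258.6, 108.3]
tcp_rot: [179.8, 0.2, 90.4]
ft_force: [-0.4, -0.7, 0.2]
finger_gap: 43.5
grip_force: 0.0
```

>>> {"api": "servo_tool", "payload": {"fingers": [0.0, 0.0, 0.0, 0.0, 0.0, 0.0], "linear": [[0, 0, 0], [0, 0, 0], [0, 0, 0], [0, 0, 0], [0, 0, 0], [0, 0, 0]], "rotation": [[0, 0, 0], [0, 0, 0], [0, 0, 0], [0, 0, 0], [0, 0, 0], [0, 0, 0]]}}

```text
time: 16.7
tool_pos: [494.4, -258.4, 107.2]
tcp_rot: [179.9, 0.1, 90.4]
ft_force: [-1.2, 1.1, 7.5]
finger_gap: 17.4
grip_force: 34.1
```

```bash
cat >> h.py <<'E'
C=np.array([490.5,-215.5])
def arc(a0,a1,n=10,c=C,rad=42.):
    "relative rows along circle, tool axes x=+y, y=+x (yaw 90)"
    s=r.sense(); p=np.array(s['tool_pos'])[:2]; print('at',p.round(1),'ang',np.degrees(np.arctan2(*(p-c)[::-1])).round(1),'rad',np.hypot(*(p-c)).round(1),'F',np.array(s['ft_force']).round(1))
    P0=c+rad*np.array([np.cos(np.radians(a0)),np.sin(np.radians(a0))])
    print([[round((y-P0[1])/1000,4),round((x-P0[0])/1000,4),0] for x,y in (c+rad*np.array([np.cos(t),np.sin(t)]) for t in np.radians(np.linspace(a0,a1,n+1)[1:]))])
E
python3 - <<'E'
from h import *
print(r.sense()['tool_pos'])
arc(-86,64)
arc(64,214);arc(214,364)
E
```

```text
[ 494.4090621  -258.43615124  107.20746438]
at [ 494.4 -258.4] ang -84.8 rad 43.1 F [-1.2  1.1  7.5]
[[np.float64(0.0022), np.float64(0.0107), 0], [np.float64(0.0071), np.float64(0.0206), 0], [np.float64(0.0143), np.float64(0.0288), 0], [np.float64(0.0235), np.float64(0.0348), 0], [np.float64(0.0339), np.float64(0.0383), 0], [np.float64(0.0448), np.float64(0.039), 0], [np.float64(0.0556), np.float64(0.0368), 0], [np.float64(0.0654), np.float64(0.0319), 0], [np.float64(0.0736), np.float64(0.0246), 0], [np.float64(0.0796), np.float64(0.0155), 0]]
at [ 494.4 -258.4] ang -84.8 rad 43.1 F [-1.2  1.1  7.5]
[[np.float64(0.0035), np.float64(-0.0104), 0], [np.float64(0.0041), np.float64(-0.0213), 0], [np.float64(0.002), np.float64(-0.0321), 0], [np.float64(-0.0029), np.float64(-0.0419), 0], [np.float64(-0.0102), np.float64(-0.0501), 0], [np.float64(-0.0193), np.float64(-0.0562), 0], [np.float64(-0.0297), np.float64(-0.0596), 0], [np.float64(-0.0407), np.float64(-0.0603), 0], [np.float64(-0.0514), np.float64(-0.0581), 0], [np.float64(-0.0612), np.float64(-0.0532), 0]]
at [ 494.4 -258.4] ang -84.8 rad 43.1 F [-1.2  1.1  7.5]
[[np.float64(-0.0082), np.float64(0.0073), 0], [np.float64(-0.0143), np.float64(0.0164), 0], [np.float64(-0.0177), np.float64(0.0268), 0], [np.float64(-0.0184), np.float64(0.0377), 0], [np.float64(-0.0162), np.float64(0.0485), 0], [np.float64(-0.0113), np.float64(0.0583), 0], [np.float64(-0.0041), np.float64(0.0665), 0], [np.float64(0.0051), np.float64(0.0726), 0], [np.float64(0.0155), np.float64(0.076), 0], [np.float64(0.0264), np.float64(0.0767), 0]]
```

>>> {"api": "servo_tool", "payload": {"fingers": [0.0, 0.0, 0.0, 0.0, 0.0, 0.0], "linear": [[0.0022, 0.0107, 0], [0.0071, 0.0206, 0], [0.0143, 0.0288, 0], [0.0235, 0.0348, 0], [0.0339, 0.0383, 0], [0.0448, 0.039, 0]], "rotation": [[0, 0, 0], [0, 0, 0], [0, 0, 0], [0, 0, 0], [0, 0, 0], [0, 0, 0]]}}

```text
time: 17.3
tool_pos: [532.9, -213.9, 107.2]
tcp_rot: [179.9, 0.2, 90.4]
ft_force: [-7.5, -3.9, 8.9]
finger_gap: 17.4
grip_force: 34.5
```

```bash
python3 - <<'E'
from h import *
np.set_printoptions(legacy='1.25')
arc(4,154)
E
```

```text
at [ 532.9 -213.9] ang 2.1 rad 42.5 F [-7.5 -3.9  8.9]
[[0.0107, -0.0022, 0], [0.0206, -0.0071, 0], [0.0288, -0.0143, 0], [0.0348, -0.0235, 0], [0.0383, -0.0339, 0], [0.039, -0.0448, 0], [0.0368, -0.0556, 0], [0.0319, -0.0654, 0], [0.0246, -0.0736, 0], [0.0155, -0.0796, 0]]
```

>>> {"api": "servo_tool", "payload": {"fingers": [0.0, 0.0, 0.0, 0.0, 0.0, 0.0, 0.0, 0.0, 0.0, 0.0], "linear": [[0.0107, -0.0022, 0], [0.0206, -0.0071, 0], [0.0288, -0.0143, 0], [0.0348, -0.0235, 0], [0.0383, -0.0339, 0], [0.039, -0.0448, 0], [0.0368, -0.0556, 0], [0.0319, -0.0654, 0], [0.0246, -0.0736, 0], [0.0155, -0.0796, 0]], "rotation": [[0, 0, 0], [0, 0, 0], [0, 0, 0], [0, 0, 0], [0, 0, 0], [0, 0, 0], [0, 0, 0], [0, 0, 0], [0, 0, 0], [0, 0, 0]]}}

```text
time: 18.3
tool_pos: [453.3, -197.5, 107.2]
tcp_rot: [179.8, 0.0, 90.4]
ft_force: [3.6, 2.6, 8.3]
finger_gap: 17.7
grip_force: 34.7
```

```bash
python3 - <<'E'
from h import *
np.set_printoptions(legacy='1.25')
arc(154,274)
E
```

```text
at [ 453.3 -197.5] ang 154.1 rad 41.3 F [3.6 2.6 8.3]
[[-0.0083, -0.003, 0], [-0.0169, -0.0042, 0], [-0.0257, -0.0036, 0], [-0.0341, -0.0012, 0], [-0.0419, 0.0029, 0], [-0.0486, 0.0086, 0], [-0.054, 0.0155, 0], [-0.0579, 0.0234, 0], [-0.06, 0.0319, 0], [-0.0603, 0.0407, 0]]
```

>>> {"api": "servo_tool", "payload": {"fingers": [0.0, 0.0, 0.0, 0.0, 0.0, 0.0, 0.0, 0.0, 0.0, 0.0], "linear": [[-0.0083, -0.003, 0], [-0.0169, -0.0042, 0], [-0.0257, -0.0036, 0], [-0.0341, -0.0012, 0], [-0.0419, 0.0029, 0], [-0.0486, 0.0086, 0], [-0.054, 0.0155, 0], [-0.0579, 0.0234, 0], [-0.06, 0.0319, 0], [-0.06, 0.0319, 0]], "rotation": [[0, 0, 0], [0, 0, 0], [0, 0, 0], [0, 0, 0], [0, 0, 0], [0, 0, 0], [0, 0, 0], [0, 0, 0], [0, 0, 0], [0, 0, 0]], "force": 25}}

```text
time: 19.3
tool_pos: [486.4, -258.3, 107.2]
tcp_rot: [179.9, 0.1, 90.4]
ft_force: [2.5, -0.8, 6.6]
finger_gap: 17.6
grip_force: 34.6
```

```bash
python3 - <<'E'
from h import *
np.set_printoptions(legacy='1.25')
for a in range(262,262+360,20): arc(a,a+20,4)
E
```

```text
at [ 486.4 -258.3] ang -95.4 rad 43.0 F [ 2.5 -0.8  6.6]
[[-0.0004, 0.0036, 0], [-0.0004, 0.0073, 0], [-0.0001, 0.011, 0], [0.0005, 0.0146, 0]]
at [ 486.4 -258.3] ang -95.4 rad 43.0 F [ 2.5 -0.8  6.6]
[[0.0009, 0.0035, 0], [0.0021, 0.007, 0], [0.0037, 0.0103, 0], [0.0055, 0.0135, 0]]
at [ 486.4 -258.3] ang -95.4 rad 43.0 F [ 2.5 -0.8  6.6]
[[0.0021, 0.003, 0], [0.0044, 0.0058, 0], [0.007, 0.0085, 0], [0.0098, 0.0108, 0]]
at [ 486.4 -258.3] ang -95.4 rad 43.0 F [ 2.5 -0.8  6.6]
[[0.003, 0.0021, 0], [0.0061, 0.004, 0], [0.0094, 0.0056, 0], [0.0129, 0.0068, 0]]
at [ 486.4 -258.3] ang -95.4 rad 43.0 F [ 2.5 -0.8  6.6]
[[0.0035, 0.001, 0], [0.0071, 0.0016, 0], [0.0108, 0.002, 0], [0.0144, 0.002, 0]]
at [ 486.4 -258.3] ang -95.4 rad 43.0 F [ 2.5 -0.8  6.6]
[[0.0037, -0.0003, 0], [0.0073, -0.0009, 0], [0.0108, -0.0018, 0], [0.0143, -0.003, 0]]
at [ 486.4 -258.3] ang -95.4 rad 43.0 F [ 2.5 -0.8  6.6]
[[0.0033, -0.0015, 0], [0.0065, -0.0033, 0], [0.0095, -0.0054, 0], [0.0124, -0.0077, 0]]
at [ 486.4 -258.3] ang -95.4 rad 43.0 F [ 2.5 -0.8  6.6]
[[0.0026, -0.0026, 0], [0.005, -0.0054, 0], [0.0
[... 803 characters left out ...]
4 rad 43.0 F [ 2.5 -0.8  6.6]
[[-0.0035, -0.001, 0], [-0.0071, -0.0016, 0], [-0.0108, -0.002, 0], [-0.0144, -0.002, 0]]
at [ 486.4 -258.3] ang -95.4 rad 43.0 F [ 2.5 -0.8  6.6]
[[-0.0037, 0.0003, 0], [-0.0073, 0.0009, 0], [-0.0108, 0.0018, 0], [-0.0143, 0.003, 0]]
at [ 486.4 -258.3] ang -95.4 rad 43.0 F [ 2.5 -0.8  6.6]
[[-0.0033, 0.0015, 0], [-0.0065, 0.0033, 0], [-0.0095, 0.0054, 0], [-0.0124, 0.0077, 0]]
at [ 486.4 -258.3] ang -95.4 rad 43.0 F [ 2.5 -0.8  6.6]
[[-0.0026, 0.0026, 0], [-0.005, 0.0054, 0], [-0.0071, 0.0083, 0], [-0.009, 0.0115, 0]]
at [ 486.4 -258.3] ang -95.4 rad 43.0 F [ 2.5 -0.8  6.6]
[[-0.0016, 0.0033, 0], [-0.0029, 0.0067, 0], [-0.0038, 0.0103, 0], [-0.0045, 0.0139, 0]]
```

>>> {"api": "servo_tool", "payload": {"fingers": [0.0, 0.0, 0.0, 0.0], "linear": [[-0.0004, 0.0036, 0], [-0.0004, 0.0073, 0], [-0.0001, 0.011, 0], [0.0005, 0.0146, 0]], "rotation": [[0, 0, 0], [0, 0, 0], [0, 0, 0], [0, 0, 0]]}}

```text
time: 19.7
tool_pos: [499.9, -257.6, 107.2]
tcp_rot: [179.9, 0.1, 90.4]
ft_force: [-3.9, -0.4, 9.3]
finger_gap: 17.7
grip_force: 34.9
```

>>> {"api": "servo_tool", "payload": {"fingers": [0.0, 0.0, 0.0, 0.0], "linear": [[0.0009, 0.0035, 0], [0.0021, 0.007, 0], [0.0037, 0.0103, 0], [0.0055, 0.0135, 0]], "rotation": [[0, 0, 0], [0, 0, 0], [0, 0, 0], [0, 0, 0]]}}

```text
time: 20.1
tool_pos: [513.4, -252.0, 107.2]
tcp_rot: [179.9, 0.1, 90.4]
ft_force: [-3.0, -1.3, 9.4]
finger_gap: 17.5
grip_force: 34.9
```

>>> {"api": "servo_tool", "payload": {"fingers": [0.0, 0.0, 0.0, 0.0, 0.0, 0.0], "linear": [[0.0021, 0.003, 0], [0.0044, 0.0058, 0], [0.007, 0.0085, 0], [0.0098, 0.0108, 0], [0.0128, 0.0129, 0], [0.0159, 0.0148, 0]], "rotation": [[0, 0, 0], [0, 0, 0], [0, 0, 0], [0, 0, 0], [0, 0, 0], [0, 0, 0]]}}

```text
time: 20.7
tool_pos: [521.7, -242.4, 106.9]
tcp_rot: [-179.3, 0.6, 90.3]
ft_force: [-42.2, -29.0, 23.6]
finger_gap: 17.3
grip_force: 37.3
```

```bash
python3 - <<'E'
from h import *
np.set_printoptions(legacy='1.25')
for a in range(332,332+300,30): print(a);arc(a,a+30,5)
E
```

```text
332
at [ 521.7 -242.4] ang -40.8 rad 41.2 F [-42.2 -29.   23.6]
[[0.004, 0.0019, 0], [0.0081, 0.0033, 0], [0.0124, 0.0043, 0], [0.0168, 0.0048, 0], [0.0212, 0.0049, 0]]
362
at [ 521.7 -242.4] ang -40.8 rad 41.2 F [-42.2 -29.   23.6]
[[0.0044, -0.0004, 0], [0.0087, -0.0012, 0], [0.0129, -0.0025, 0], [0.0169, -0.0042, 0], [0.0208, -0.0064, 0]]
392
at [ 521.7 -242.4] ang -40.8 rad 41.2 F [-42.2 -29.   23.6]
[[0.0036, -0.0025, 0], [0.0069, -0.0054, 0], [0.0099, -0.0086, 0], [0.0126, -0.0121, 0], [0.0148, -0.0159, 0]]
422
at [ 521.7 -242.4] ang -40.8 rad 41.2 F [-42.2 -29.   23.6]
[[0.0019, -0.004, 0], [0.0033, -0.0081, 0], [0.0043, -0.0124, 0], [0.0048, -0.0168, 0], [0.0049, -0.0212, 0]]
452
at [ 521.7 -242.4] ang -40.8 rad 41.2 F [-42.2 -29.   23.6]
[[-0.0004, -0.0044, 0], [-0.0012, -0.0087, 0], [-0.0025, -0.0129, 0], [-0.0042, -0.0169, 0], [-0.0064, -0.0208, 0]]
482
at [ 521.7 -242.4] ang -40.8 rad 41.2 F [-42.2 -29.   23.6]
[[-0.0025, -0.0036, 0], [-0.0054, -0.0069, 0], [-0.0086, -0.0099, 0], [-0.0121, -0.0126, 0], [-0.0159, -0.0148, 0]]
512
at [ 521.7 -242.4] ang -40.8 rad 41.2 F [-42.2 -29.   23.6]
[[-0.004, -0.0019, 0], [-0.0081, -0.0033, 0], [-0.0124, -0.0043, 0], [-0.0168, -0.0048, 0], [-0.0212, -0.0049, 0]]
542
at [ 521.7 -242.4] ang -40.8 rad 41.2 F [-42.2 -29.   23.6]
[[-0.0044, 0.0004, 0], [-0.0087, 0.0012, 0], [-0.0129, 0.0025, 0], [-0.0169, 0.0042, 0], [-0.0208, 0.0064, 0]]
572
at [ 521.7 -242.4] ang -40.8 rad 41.2 F [-42.2 -29.   23.6]
[[-0.0036, 0.0025, 0], [-0.0069, 0.0054, 0], [-0.0099, 0.0086, 0], [-0.0126, 0.0121, 0], [-0.0148, 0.0159, 0]]
602
at [ 521.7 -242.4] ang -40.8 rad 41.2 F [-42.2 -29.   23.6]
[[-0.0019, 0.004, 0], [-0.0033, 0.0081, 0], [-0.0043, 0.0124, 0], [-0.0048, 0.0168, 0], [-0.0049, 0.0212, 0]]
```

The handle stopped following at about 318.5° with 51 N opposing, so this is the stop, reached after about 404° of turning. Hold it briefly, then back off to 228.5°.

>>> {"api": "servo_tool", "payload": {"fingers": [0.0, 0.0], "linear": [[0, 0, 0], [0, 0, 0]], "rotation": [[0, 0, 0], [0, 0, 0]]}}

```text
time: 20.9
tool_pos: [521.6, -242.0, 106.9]
tcp_rot: [-179.3, 0.5, 90.2]
ft_force: [-35.7, -26.6, 22.3]
finger_gap: 17.3
grip_force: 36.2
```

```bash
python3 - <<'E'
from h import *
np.set_printoptions(legacy='1.25')
arc(332,228.5)
E
```

```text
at [ 521.6 -242. ] ang -40.4 rad 40.8 F [-35.7 -26.6  22.3]
[[-0.0063, -0.0041, 0], [-0.0118, -0.0094, 0], [-0.0163, -0.0155, 0], [-0.0196, -0.0223, 0], [-0.0216, -0.0296, 0], [-0.0223, -0.0372, 0], [-0.0216, -0.0447, 0], [-0.0195, -0.052, 0], [-0.0162, -0.0588, 0], [-0.0117, -0.0649, 0]]
```

>>> {"api": "servo_tool", "payload": {"fingers": [0.0, 0.0, 0.0, 0.0, 0.0, 0.0, 0.0, 0.0, 0.0, 0.0], "linear": [[-0.0063, -0.0041, 0], [-0.0118, -0.0094, 0], [-0.0163, -0.0155, 0], [-0.0196, -0.0223, 0], [-0.0216, -0.0296, 0], [-0.0223, -0.0372, 0], [-0.0216, -0.0447, 0], [-0.0195, -0.052, 0], [-0.0162, -0.0588, 0], [-0.0117, -0.0649, 0]], "rotation": [[0, 0, 0], [0, 0, 0], [0, 0, 0], [0, 0, 0], [0, 0, 0], [0, 0, 0], [0, 0, 0], [0, 0, 0], [0, 0, 0], [0, 0, 0]]}}

```text
time: 21.9
tool_pos: [464.8, -246.5, 107.2]
tcp_rot: [179.7, -0.0, 90.4]
ft_force: [9.3, 6.1, 4.8]
finger_gap: 17.4
grip_force: 33.7
```

>>> {"api": "servo_tool", "payload": {"fingers": [0.0, 0.05, 0.085, 0.085, 0.085, 0.085, 0.085, 0.085, 0.085, 0.085], "linear": [[0, 0, 0], [0, 0, 0], [0, 0, 0], [0, 0, 0], [0, 0, 0], [0, 0, -0.03], [0, 0, -0.08], [0, 0, -0.13], [0, 0, -0.18], [0, 0, -0.22]], "rotation": [[0, 0, 0], [0, 0, 0], [0, 0, 0], [0, 0, 0], [0, 0, 0], [0, 0, 0], [0, 0, 0], [0, 0, 0], [0, 0, 0], [0, 0, 0]]}}

```text
time: 22.9
tool_pos: [462.9, -247.7, 328.6]
tcp_rot: [179.9, 0.1, 90.4]
ft_force: [0.6, -1.0, 0.1]
finger_gap: 85.1
grip_force: 0.0
```

```bash
python3 - <<'E'
from h import *
s=snap('wrist','w4'); side=snap('side','s4')
a=C+42*np.array([np.cos(np.radians(228.5)),np.sin(np.radians(228.5))])
print(a,px(s,(*a,120)))
u,v=px(s,(490.5,-215.5,71)).round(0).astype(int);print(u,v)
u0=max(0,u-110);v0=max(0,v-90);print(u0,v0)
A=cv2.resize(s['frame'][v0:v0+180,u0:u0+220,::-1],(440,360),interpolation=cv2.INTER_CUBIC)
b=cv2.resize(side['frame'][180:320,240:340,::-1],(343,480),interpolation=cv2.INTER_CUBIC)[60:420]
cv2.imwrite('pics/w4b.png',np.hstack([A,b]))
E
```

```text
[ 462.66995797 -246.95614027] [255.69019611 161.14916211]
280 126
170 36
```

View pics/w4b.png

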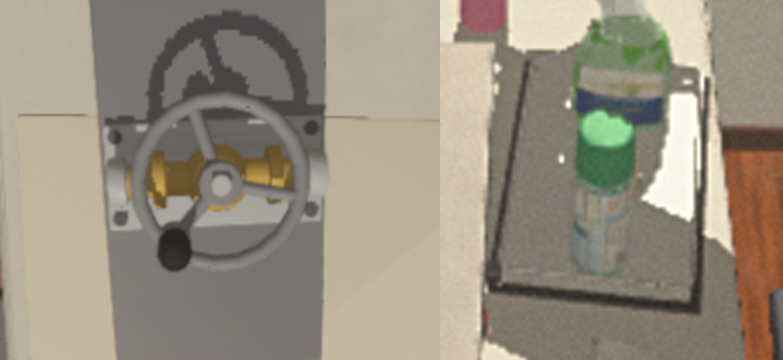

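The handle is at crop (174,250), which is pixel (257,161), about 229° and so 90° short of the stop. Can and bottle stand upright in the tray.

```bash
python3 -c "
from bench import r
print(r.hand_in())"
```

```text
the job is handed in; nothing more can be done
None
```

The job is handed in (no verdict was returned): the can and bottle stand upright in the tray, and the valve was opened to its felt stop, then backed off about 90° clockwise, all by about 23 s of the 72 s allowed.

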